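# Free the stuck dosing cup and hang it up to drain

### The arm

A 6-joint arm with a two-finger parallel gripper is mounted at the origin on a cart in front of the work surface, level with it; the furniture and walls round the work are solid. World frame = base frame: x ahead of the robot, y to its left, z up, the work surface at z = 0. Lengths are in mm, angles in rad, forces in N, time in s.
With the tool pointing down it reaches from about 350 to 875 mm from the base axis. Payload 4.2 kg.
Tool frame: the origin (TCP) lies between the finger pads; the fingertips stand 25 mm ahead of it and the grasp point (between the pads) lies 6 mm ahead of it; z points along the fingers, y is the line along which they close (so a half turn about z gives the same grasp; the last joint's range is limited). The gripper opens to 85 mm and grips with 20 to 120 N. Pads are 22 mm wide; open, the fingers measure 114 mm over their backs; the gripper's body (76 mm by 85 mm) begins 54 mm behind the grasp point. The pads swing forward as they close: fully open they stand 13 mm farther back than shut.
Start: joints at [1.38, 0.385, 0.008, 0, -1.194, -0.259], TCP at [271.707, 562.827, 256.312] pointing down, gripper open.
Joint ranges: [-3.14, 3.14], [-1.21, 2.06], [-1.07, 1.41], [-3.16, 2.05], [-2.99, -0.16], [-3.1, 3.1]. Speed limits (rad/s): [2.79, 2.79, 3.14, 3.14, 3.14, 3.14].

### API

Orientations are given as a unit quaternion [x, y, z, w].
In Python, from bench import arm gives the robot as it stands.
- The arm moves only by the shell command python3 -m pendant 'ROWS'. ROWS is JSON, a list of rows, each a list of 7 numbers: the shift along the tool's x, y, z in m, then the turn, a rotation vector about the tool's x, y, z in degrees, then the finger opening in m, from 0 to 0.0854. In form: [[x, y, z, wx, wy, wz, fingers], ...]. A call has 1 to 12 rows; each row shifts and turns the commanded pose from where the row before left it, along the tool's axes as they then stand; what a row does not reach is not made up. A row lasts 1/10 s, in which the tool goes at most 50 mm and 8.59 degrees, less where a joint would pass 70% of its speed; a pose out of reach is approached as far as the arm can. A call is refused whole if a number of a shift passes 0.05 or a number of a turn 8.59, either way. A call with a gripper value outside its range is refused whole. The fingers move at their own pace and stop on an object; the grip force is fixed at half the most. Time passes only in rows, so rows that do not move let the fingers close. It gives the time, the measured TCP pose, the force, the opening and the grip force at its end, in the units of the state.
- arm.read_state(): the state, without advancing time (a new reading comes with each control period).
- arm.get_image(name): name is "scene" or "side" or "wrist"; returns a dict with "image" (480x640x3 uint8, red, green, blue), "fx", "fy", "cx", "cy" (pixels), "xyz" and "rotation" of the camera in the world. Camera axes: x right, y down, z forward; pixel columns grow to the right and rows downward; lengths in mm; the calibration is good to about 2 mm. The wrist camera is an equidistant fisheye: a pixel r from the principal point sees the ray r / f radians off the axis. A picture is of the moment at which its call begins. There is no depth.
- arm.job_done(): hands the job in; it is judged then, once.
The state is a dict: "clock": time; "joints": joint angles; "joint_vel": joint speeds; "joint_efforts": joint torques, N m; "position": TCP position; "ee_rot": TCP orientation; "contact_force": force on the tool from outside, world axes, zero at the start; "wrist_torque": the same for the moment, N m; "gripper_width": finger opening in mm; "grasp_force": force on a finger pad.
Only numpy, scipy, OpenCV 4.12 (cv2) and the standard library are available. Lean on these libraries where they do the work, as an engineer would, in place of code of your own. Each camera call takes 0.05 s, during which the arm holds its last target. There are 200 camera calls.

### The job

The blue dosing cup is stuck upside down on the neck of the detergent canister. Work it off by twisting it to and fro while pulling gently along the neck, so that the canister stays down in its cradle, then hang the cup by its handle on the hook of the drip stand and let go.

Things in the scene. Friction and masses are not known exactly. Their poses are not given: they have to be found in the camera images.
- dosing_cup: Blue round plastic measuring cup, 55 mm outside diameter, 66 mm tall, 60 g, stuck upside down over the canister's neck. Origin: centre of its open rim; z: along its axis from rim to closed end (up and toward the robot at the start); y: the D-shaped handle stands out on the -y side. Grip the round wall across x, 35 to 45 mm from the rim.
- cup_handle (a point): Centre of the opening in the cup's handle, 41.5 mm from the cup's axis (toward the cup's -y) and 39 mm from the rim. The opening is 28 mm wide radially and 36 mm high along the cup's z, and one looks through it along the cup's x. The bar is 7 mm thick, its outer edge 62.5 mm from the axis.
- neck (a point): Centre of the top of the canister's white neck (44 mm diameter, hidden in the cup at the start). z: along the neck, outward, leaning 30 degrees from upright toward the robot side. The cup's rim starts 62 mm below this point. A ring of sprung rubber ribs, 44 mm below it, grips the cup inside; the cup is loose once the rim passes the ribs (about 20 mm of travel) and clear after 62 mm.
- canister (a joint): How far (m) the white canister, 105x150x154 mm, 1.4 kg, has been drawn up out of its rod cradle along the neck's axis; 0 is fully down. It cannot turn. About 15 N along the neck lifts it; a straight pull on the cup needs about 19 to 27 N. While the cup is turning the drag is shared: drawing it 3 to 4 mm for each 0.8 rad of twist takes only about 5 N.
- hook_rest (a point): Low point of the hook on the drip stand (steel post on a round dish, 120 mm diameter): a bent flat strip, 12 mm wide, 4 mm thick. The point is on the middle of its upper face, 205 mm above the table. x: level, from the free end to the post, which stands 60 mm further on, its top at 222 mm; z: up. The strip is level 12 mm either side. A cup let go here swings down below it.
- hook_tip (a point): Free end of the hook, turned up to keep the handle from slipping off: 27 mm from hook_rest toward -x (toward the robot side) and 11 mm higher; the strip's very end is 12 mm above hook_rest. To the right of the stand a green hand press, 433 mm tall, is fixed at x 0.41 to 0.70, y -0.18; pass above 0.5 m there.
Mind the look-alikes: they are no part of the job. There is more than one size of the dosing_cup; the one meant has the size given above.

How it is judged:
By the outcome, as a careful person would: the job done as asked, in the order asked, and still so for the second after the job is handed in, with the robot touching nothing.
It also fails if it takes over 69 s, if anything falls off the work surface, if the arm or the gripper's body presses on something with over 40 N, if the wrist force passes 120 N, or if a joint passes its speed limit or range.

## Working session

There is one attempt and no reset: what is moved stays moved. The work goes in short steps, Python scripts to look and compute and a shell command to move; the robot and the scene stay as the last step left them, time stands still between calls to the robot, and variables do not carry over. Pictures are saved under pics/ and viewed, at most 10 in all, crops included, and the job is handed in when it is done.

```bash
ls; mkdir -p pics; python3 - <<'E'
from bench import arm
import cv2,pickle
d={}
for n in("scene","side"):
    i=arm.get_image(n);d[n]=i
    cv2.imwrite(f"pics/{n}0.png",i["image"][:,:,::-1])
    print(n,{k:v for k,v in i.items() if k!="image"})
pickle.dump(d,open("d0.pkl","wb"))
print(arm.read_state())
E
```

```text
pics
scene {'fx': 540.9176507941497, 'fy': 540.9176507941497, 'cx': 309.83449629074397, 'cy': 243.4669794828216, 'xyz': array([-183.88698798, -345.42682335,  636.94827179]), 'rotation': array([ 0.76236301, -0.3805043 ,  0.24408072, -0.46308069])}
side {'fx': 561.3492361381464, 'fy': 561.3492361381464, 'cx': 317.01929259247476, 'cy': 244.72397282292013, 'xyz': array([ 108.43833447, -704.16109851,  804.19602728]), 'rotation': array([ 0.84467536, -0.23053631,  0.1142345 , -0.46939007])}
{'clock': 0.1, 'joints': array([ 1.37961626e+00,  3.85483680e-01,  6.75657661e-03, -4.18457656e-04,
       -1.19395650e+00, -2.58569645e-01]), 'joint_vel': array([-7.46460319e-05, -1.33895811e-03,  2.49802456e-03,  1.17032826e-03,
       -5.54792390e-04,  2.58359623e-03]), 'joint_efforts': array([-7.94247262e-04, -3.93323350e+01,  1.88928866e+01,  4.19797674e+00,
       -2.61948509e-03,  5.87271671e-06]), 'position': array([271.51257481, 562.43171455, 255.32861413]), 'ee_rot': array([ 9.74804355e-01, -2.23059501e-01, -1.62574837e-04,  9.49655800e-04]), 'contact_force': array([-0.57966488,  0.88490126, -0.82476877]), 'wrist_torque': array([ 0.00383631, -0.00063095,  0.02450655]), 'grasp_force': 0.0, 'gripper_width': 85.53167139690035}
```

View pics/scene0.png

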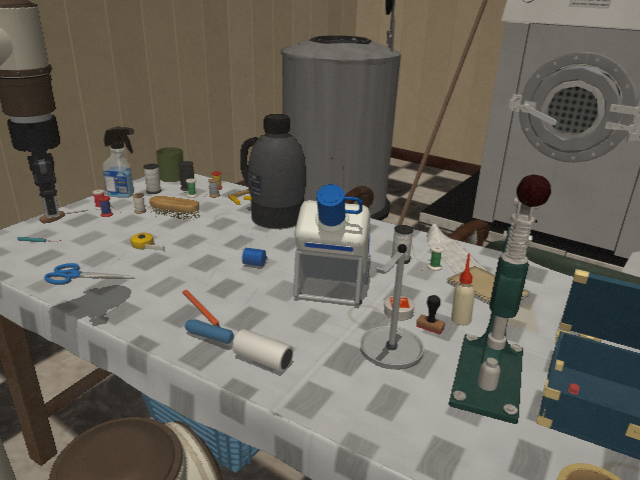

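View pics/side0.png

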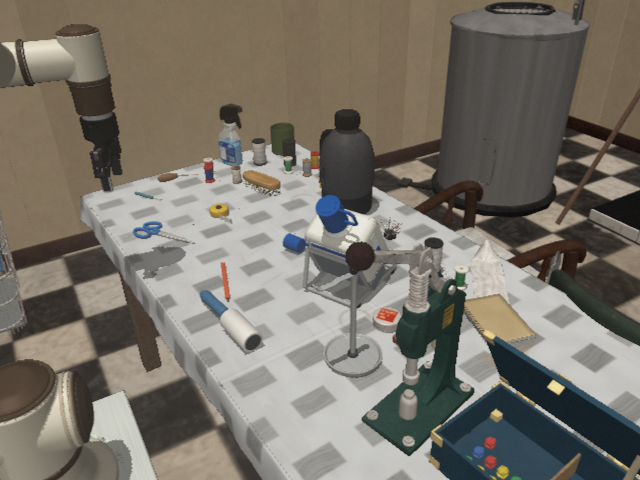

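Scene: the blue cup on the neck is at about (331,207) and its handle at (352,200). A small blue cup lies on the table at (255,257). The hook is near (385,268) and the stand dish at (392,346). Side: stuck cup (330,215), loose cup (294,242), hook behind the press knob (355,255). The one meant is the cup upside down on the canister neck, since the loose one is smaller and has no neck in it. I'll confirm that in an enlarged crop.

```bash
python3 - <<'E'
import pickle,cv2,numpy as np
d=pickle.load(open("d0.pkl","rb"))
def c(n,x,y,w,h,s): return cv2.resize(d[n]["image"][y:y+h,x:x+w,::-1],None,fx=s,fy=s,interpolation=cv2.INTER_CUBIC)
a=np.hstack([c("scene",300,175,80,60,5),c("side",300,185,80,60,5)])
b=np.hstack([c("scene",360,220,80,60,5),c("side",320,230,80,60,5)])
cv2.imwrite("pics/crop1.png",np.vstack([a,b]))
E
```

```text
(no output)
```

View pics/crop1.png

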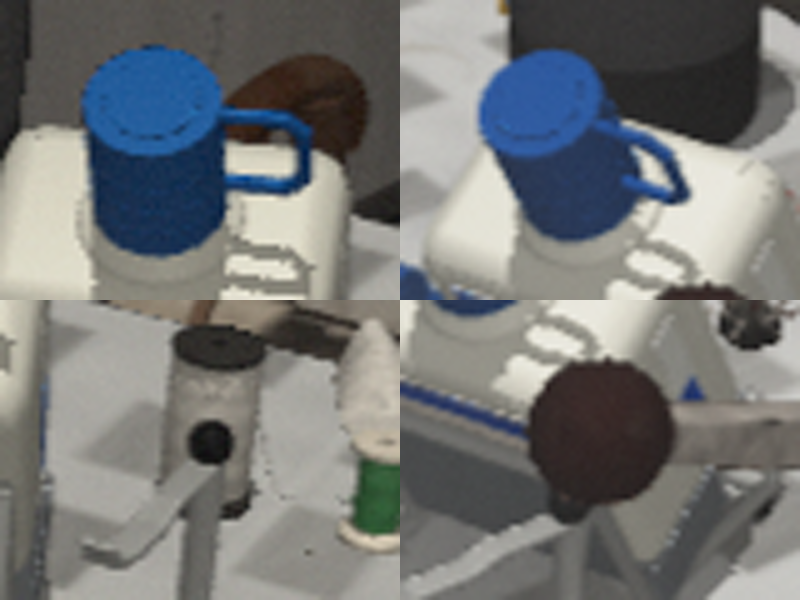

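The crop shows the stuck cup (top rows) with its D-handle to the right, matching the description, so it is the one meant. The closed end is at scene (330.6,193.6) and side (328,205.6). Hook (bottom rows): black knob at scene (402,248), free end at scene (379,270). Next I fit the cup model to the blue silhouettes in both views, and the stand to its points.

```bash
cat > h.py <<'E'
import numpy as np,cv2
from scipy.spatial.transform import Rotation as R
def proj(c,P):
    p=(np.atleast_2d(P)-c["xyz"])@R.from_quat(c["rotation"]).as_matrix()
    return np.c_[c["fx"]*p[:,0]/p[:,2]+c["cx"],c["fy"]*p[:,1]/p[:,2]+c["cy"]]
def ray(c,u,v):
    return R.from_quat(c["rotation"]).apply([(u-c["cx"])/c["fx"],(v-c["cy"])/c["fy"],1])
def tri(cs,uvs):
    A=np.zeros((3,3));b=np.zeros(3);
    for c,(u,v) in zip(cs,uvs):
        r=ray(c,u,v);r/=np.linalg.norm(r);M=np.eye(3)-np.outer(r,r);A+=M;b+=M@c["xyz"]
    return np.linalg.solve(A,b)
def blue(im):
    h=cv2.cvtColor(im,cv2.COLOR_RGB2HSV);return ((h[...,0]>98)&(h[...,0]<120)&(h[...,1]>150)&(h[...,2]>50)).astype(np.uint8)
def cuprot(az,tilt,spin):  # axis leaning by tilt toward azimuth az; spin: azimuth of the handle-ish about axis
    return R.from_euler('ZYZ',[az,tilt,spin])
def cupmask(c,p,rot,S=4,shape=(480,640)):
    t=np.linspace(0,2*np.pi,48,endpoint=False);ci=np.c_[27.5*np.cos(t),27.5*np.sin(t),0*t]
    q=proj(c,rot.apply(np.r_[ci,ci+[0,0,66]])+p)
    m=np.zeros((shape[0]*S,shape[1]*S),np.uint8)
    f=lambda x:np.int32(np.round((x+.5)*S))
    cv2.fillConvexPoly(m,cv2.convexHull(f(q)),255)
    # handle bar centreline: opening 28 x36 centred r=41.5,z=39, bar 7
    H=np.array([[0,-24,60.5],[0,-52,60.5],[0,-59,53],[0,-59,25],[0,-52,17.5],[0,-24,17.5]])
    q=proj(c,rot.apply(H)+p);d=np.linalg.norm(p-c["xyz"])
    cv2.polylines(m,[f(q)],False,255,max(1,int(round(6.5*c["fx"]/d*S))))
    return m
E
python3 - <<'E'
from h import *
import pickle
from scipy.optimize import minimize
d=pickle.load(open("d0.pkl","rb"));cs=[d["scene"],d["side"]]
top=tri(cs,[(330.6,193.6),(328,205.6)]);print("top",top,[proj(c,top) for c in cs])
S=4;obs=[]
boxes=[(310,178,372,232),(305,190,365,238)]
for c,b in zip(cs,boxes):
    m=blue(c["image"]);z=np.zeros_like(m);z[b[1]:b[3],b[0]:b[2]]=m[b[1]:b[3],b[0]:b[2]];
    z=cv2.morphologyEx(z,cv2.MORPH_OPEN,np.ones((2,2)));obs.append(cv2.GaussianBlur(z.astype(float),(0,0),.6));print(z.sum())
def cost(v):
    e=0
    for c,o in zip(cs,obs):
        m=cv2.resize(cupmask(c,v[:3],cuprot(*v[3:])),(640,480),interpolation=cv2.INTER_AREA)/255.
        e+=((cv2.GaussianBlur(m,(0,0),.6)-o)**2).sum()
    return e
best=None
for az in(2.6,3.14,3.7,4.2):
  for hs in (-2,-1.2,-.4,.4): # handle world azimuth approx
    rot0=np.array([az,.5236,hs+np.pi/2-az]);p=top-66*cuprot(*rot0).apply([0,0,1])
    v=np.r_[p,rot0];c=cost(v)
    sim=np.vstack([v]+[v+np.eye(6)[i]*s for i,s in enumerate([8,8,8,.3,.1,.3])])
    r=minimize(cost,v,method="Nelder-Mead",options=dict(initial_simplex=sim,maxiter=250))
    if best is None or r.fun<best.fun: best=r
v=best.x
sim=np.vstack([v]+[v+np.eye(6)[i]*s for i,s in enumerate([3,3,3,.1,.1,.1])])
best=minimize(cost,v,method="Nelder-Mead",options=dict(initial_simplex=sim,maxiter=400))
v=best.x;rot=cuprot(*v[3:]);print("cost",best.fun,v);print(rot.as_matrix().round(3));print("neck",v[:3]+62*rot.apply([0,0,1]),"top",v[:3]+66*rot.apply([0,0,1]))
np.save("cup.npy",v)
# stand: dish centre rays at z=0
for c,uv in zip(cs,[(392,346),(353,355)]):
    r=ray(c,*uv);print("dish",c["xyz"]-r*c["xyz"][2]/r[2])
for uv in[(402.2,248.2)]:
    c=cs[0];r=ray(c,*uv);print("knob z222",c["xyz"]+r*(222-c["xyz"][2])/r[2])
r=ray(c,380,270);print("tip z216",c["xyz"]+r*(216-c["xyz"][2])/r[2])
im=[]
for c,b in zip(cs,boxes):
    o=c["image"][:,:,::-1].copy();m=cv2.resize(cupmask(c,v[:3],rot),(640*4,480*4));k=cv2.resize(o,None,fx=4,fy=4)
    cn,_=cv2.findContours((m>127).astype(np.uint8),cv2.RETR_LIST,cv2.CHAIN_APPROX_NONE);cv2.drawContours(k,cn,-1,(0,255,255),1)
    im.append(k[b[1]*4:b[1]*4+216,b[0]*4-20:b[0]*4+240])
w=cs[1]["image"][230:380,290:420,::-1];w=cv2.resize(w,(520,600-216+0),interpolation=cv2.INTER_CUBIC) if 0 else cv2.resize(w,None,fx=2.5,fy=2.5,interpolation=cv2.INTER_CUBIC)
w2=cv2.resize(cs[0]["image"][230:380,340:430,::-1],None,fx=2.5,fy=2.5,interpolation=cv2.INTER_CUBIC)
o=np.zeros((600,800,3),np.uint8);o[:216,:260]=im[0];o[:216,260:520]=im[1];o[220:595,:325]=w;o[220:595,330:555]=w2
cv2.imwrite("pics/fit.png",o)
E
```

```text
top [633.21486791 193.38286102 248.0613246 ] [array([[331.02270855, 194.84138692]]), array([[327.77410506, 204.4089386 ]])]
1084
462
cost 463.3982535384117 [ 6.70658543e+02  2.12112948e+02  1.89064062e+02  3.59628912e+00
  6.24654075e-01 -3.13429916e+00]
[[ 0.726 -0.444 -0.525]
 [ 0.363  0.896 -0.257]
 [ 0.585 -0.004  0.811]]
neck [638.0839889  196.18853111 239.35632095] top [635.98240474 195.16114936 242.60098284]
dish [586.27052884   9.62007274   0.        ]
dish [578.39340103   6.61568923   0.        ]
knob z222 [5.63860229e+02 2.40051494e-01 2.22000000e+02]
tip z216 [485.24339612  -2.33694082 216.        ]
```

View pics/fit.png

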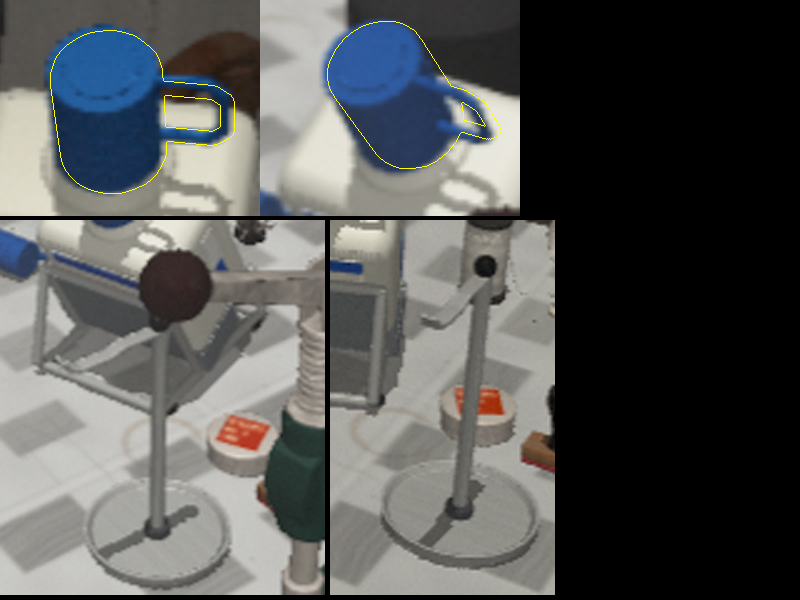

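The cup's pixels fit well in the scene view. The side mask lost the dark wall, so I loosen it and refit, then triangulate the hook. Side: tip (316,289), post base (353,354). Scene: tip (378,270), base (392,346).

```bash
python3 - <<'E'
from h import *
import pickle
from scipy.optimize import minimize
d=pickle.load(open("d0.pkl","rb"));cs=[d["scene"],d["side"]]
obs=[]
boxes=[(310,178,372,232),(305,190,365,238)]
for c,b in zip(cs,boxes):
    h=cv2.cvtColor(c["image"],cv2.COLOR_RGB2HSV);m=((h[...,0]>98)&(h[...,0]<130)&(h[...,1]>125)).astype(np.uint8)
    z=np.zeros_like(m);z[b[1]:b[3],b[0]:b[2]]=m[b[1]:b[3],b[0]:b[2]]
    n,l,s,_=cv2.connectedComponentsWithStats(z);z=(l==1+s[1:,4].argmax()).astype(np.uint8)
    obs.append(cv2.GaussianBlur(z.astype(float),(0,0),.6));print(z.sum())
def cost(v,cc=None):
    e=0
    for i,(c,o) in enumerate(zip(cs,obs)):
        m=cv2.resize(cupmask(c,v[:3]+(np.r_[0,0,0]),cuprot(*v[3:])),(640,480),interpolation=cv2.INTER_AREA)/255.
        e+=((cv2.GaussianBlur(m,(0,0),.6)-o)**2).sum()
    return e
v=np.load("cup.npy");v[3:]=[3.6,.55,-3.13]
v[:3]=np.array([634,194,247])-66*cuprot(*v[3:]).apply([0,0,1])
for s in([6,6,6,.4,.1,.4],[4,4,4,.2,.1,-.2],[2,2,2,-.2,.05,.1]):
    r=minimize(cost,v,method="Nelder-Mead",options=dict(initial_simplex=np.vstack([v]+[v+np.eye(6)[i]*s[i] for i in range(6)]),maxiter=400));v=r.x;print(r.fun,v)
# fixed tilt
w=np.r_[v[:4],v[5]];f=lambda w:cost(np.r_[w[:4],np.pi/6,w[4]])
for s in(.2,-.1):
    r=minimize(f,w,method="Nelder-Mead",options=dict(initial_simplex=np.vstack([w]+[w+np.eye(5)[i]*[4,4,4,s,s][i] for i in range(5)]),maxiter=400));w=r.x;print("tilt30",r.fun,w)
v=np.r_[w[:4],np.pi/6,w[4]];np.save("cup.npy",v)
rot=cuprot(*v[3:]);print(rot.as_matrix().round(3));print("neck",v[:3]+62*rot.apply([0,0,1]))
for n,a in dict(tip=[(378,270),(316,288.8)],base=[(391.6,345.6),(352.8,354)]).items():
    P=tri(cs,a);print(n,P,[proj(c,P).round(1) for c in cs])
E
```

```text
1112
832
121.2572887625875 [ 6.65633921e+02  2.10984218e+02  1.91344179e+02  3.56917170e+00
  5.74065715e-01 -3.14157711e+00]
121.15053001073089 [ 6.65653914e+02  2.11001000e+02  1.91335758e+02  3.56942065e+00
  5.74018312e-01 -3.14203320e+00]
120.32706136107761 [ 6.65887084e+02  2.11032352e+02  1.91160074e+02  3.56669783e+00
  5.73632093e-01 -3.13930347e+00]
tilt30 131.55201072070366 [665.59818471 212.04903122 189.65252574   3.56771102  -3.15263511]
tilt30 128.61276429153332 [665.62139592 211.40251114 189.62541458   3.55410157  -3.14049619]
[[ 0.793 -0.402 -0.458]
 [ 0.348  0.916 -0.2  ]
 [ 0.5   -0.001  0.866]]
neck [637.2217423  198.97433048 243.31898962]
tip [495.9407212    5.34088281 205.17679759] [array([[378.6, 271.8]]), array([[315.8, 287.1]])]
base [576.99809593   5.49818623   6.56682078] [array([[391.9, 346.4]]), array([[352.8, 353.2]])]
```

The cup fit agrees with the text: 30° lean, level y, and the handle pointing (0.40,-0.92,0). The neck point comes out near (637,199,243). The stand post is near (580,7) and the hook tip near (496,5,~210), so hook x is roughly world +x. Next is a planner that prints rows, and a move to a stand-off on the cup axis.

```bash
cat >> h.py <<'E'
def plan(P,Q,n=None,cur=None):
    """rows (equal) taking current commanded pose to position P (mm), rotation Q: n rows, shift in tool axes of each row"""
    p,q=cur; w=(q.inv()*Q).as_rotvec(degrees=True)
    n=n or int(np.ceil(max(np.linalg.norm(w)/8.4,np.linalg.norm(P-p)/45)))
    # solve constant per-row shift s: sum_i dR^i s = q^-1 (P-p)
    A=sum(R.from_rotvec(w/n*i,degrees=True).as_matrix() for i in range(n))
    s=np.linalg.solve(A,q.inv().apply(P-p))
    print("n",n,"row",(s/n*n/1000).round(4).tolist(),(w/n).round(2).tolist())
    x=p.copy()
    for i in range(n): x=x+(q*R.from_rotvec(w/n*i,degrees=True)).apply(s)
    return x
def toolrot(x,y,z): return R.from_matrix(np.array([x,y,z]).T)
def pose(st): return st["position"],R.from_quat(st["ee_rot"])
E
python3 - <<'E'
from h import *
import pickle
from bench import arm
d=pickle.load(open("d0.pkl","rb"));cs=[d["scene"],d["side"]]
print("jug top",tri(cs,[(277,118),(347,112)]))
v=np.load("cup.npy");M=cuprot(*v[3:]).as_matrix();cx,cy,cz=M.T
Q=toolrot(-cy,-cx,-cz);P=v[:3]+156*cz;print(P,Q.as_quat())
c=pose(arm.read_state())
mid=np.array([400,350,420.]);w=(c[1].inv()*Q).as_rotvec();h=c[1]*R.from_rotvec(w/2)
plan(mid,h,cur=c);plan(P,Q,cur=(mid,h))
E
```

```text
jug top [911.73589961 557.22906406 288.34177685]
[594.16420295 180.13160497 324.72537757] [ 0.80870357 -0.52821515  0.14177233 -0.21653615]
n 7 row [0.0333, 0.0123, -0.0241] [2.06, 0.76, 2.83]
n 7 row [0.0354, -0.0027, 0.0171] [2.06, 0.76, 2.83]
```

```bash
python3 -m pendant '[[0.0333,0.0123,-0.0241,2.06,0.76,2.83,0.085],[0.0333,0.0123,-0.0241,2.06,0.76,2.83,0.085],[0.0333,0.0123,-0.0241,2.06,0.76,2.83,0.085],[0.0333,0.0123,-0.0241,2.06,0.76,2.83,0.085],[0.0333,0.0123,-0.0241,2.06,0.76,2.83,0.085],[0.0333,0.0123,-0.0241,2.06,0.76,2.83,0.085],[0.0333,0.0123,-0.0241,2.06,0.76,2.83,0.085]]'
python3 -m pendant '[[0.0354,-0.0027,0.0171,2.06,0.76,2.83,0.085],[0.0354,-0.0027,0.0171,2.06,0.76,2.83,0.085],[0.0354,-0.0027,0.0171,2.06,0.76,2.83,0.085],[0.0354,-0.0027,0.0171,2.06,0.76,2.83,0.085],[0.0354,-0.0027,0.0171,2.06,0.76,2.83,0.085],[0.0354,-0.0027,0.0171,2.06,0.76,2.83,0.085],[0.0354,-0.0027,0.0171,2.06,0.76,2.83,0.085],[0,0,0,0,0,0,0.085],[0,0,0,0,0,0,0.085]]'
python3 - <<'E'
from h import *
from bench import arm
import pickle
i=arm.get_image("wrist");pickle.dump(i,open("w1.pkl","wb"));cv2.imwrite("pics/w1.png",i["image"][:,:,::-1])
print({k:v for k,v in i.items() if k!="image"});s=arm.read_state();print(s["position"],s["ee_rot"],s["joints"],s["contact_force"])
E
```

```text
clock: 0.8
position: [400.5, 348.1, 420.8]
ee_rot: [0.913, -0.386, 0.073, -0.112]
contact_force: [0.6, 0.1, 0.6]
gripper_width: 84.9
grasp_force: 0.0
clock: 1.7
position: [594.8, 179.3, 324.1]
ee_rot: [0.808, -0.529, 0.142, -0.217]
contact_force: [-0.2, 0.1, -0.2]
gripper_width: 85.2
grasp_force: 0.0
{'fx': 371.64829954431775, 'fy': 371.64829954431775, 'cx': 312.9077874120371, 'cy': 236.52928729732457, 'xyz': array([572.61094498,  81.80684282, 425.66740282]), 'rotation': array([-0.23539347,  0.92457756,  0.20462241,  0.21880569])}
[594.77633803 180.15121009 325.07834562] [ 0.80834578 -0.52829943  0.14209889 -0.21745051] [ 0.59155701  0.12174742 -0.32632563  0.15612139 -0.60982161 -0.2831542 ] [ 0.18354531  0.28606977 -0.14750028]
```

View pics/w1.png

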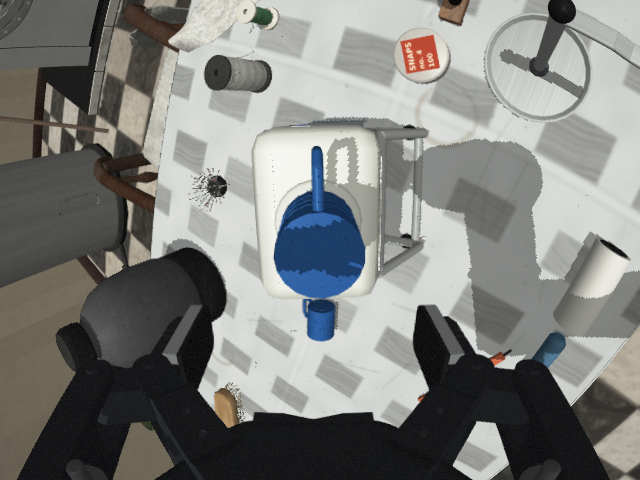

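The wrist view looks down on the stuck cup: closed end about (319,255), handle running (318,150)–(318,205). The small look-alike cup is at (320,320), the stand post base at (540,68) and its knob at (562,10). I refine the cup pose with all three views.

```bash
cat >> h.py <<'E'
_pin=proj
def proj(c,P):
    if c["fx"]>450: return _pin(c,P)
    p=(np.atleast_2d(P)-c["xyz"])@R.from_quat(c["rotation"]).as_matrix()
    rr=np.hypot(p[:,0],p[:,1]);k=c["fx"]*np.arctan2(rr,p[:,2])/np.maximum(rr,1e-9)
    return np.c_[c["cx"]+k*p[:,0],c["cy"]+k*p[:,1]]
E
python3 - <<'E'
from h import *
import pickle
from scipy.optimize import minimize
d=pickle.load(open("d0.pkl","rb"));w1=pickle.load(open("w1.pkl","rb"));cs=[d["scene"],d["side"],w1]
obs=[]
for c,b in zip(cs,[(310,178,372,232),(305,190,365,238),(260,140,380,297)]):
    h=cv2.cvtColor(c["image"],cv2.COLOR_RGB2HSV);m=((h[...,0]>98)&(h[...,0]<130)&(h[...,1]>125)).astype(np.uint8)
    z=np.zeros_like(m);z[b[1]:b[3],b[0]:b[2]]=m[b[1]:b[3],b[0]:b[2]]
    n,l,s,_=cv2.connectedComponentsWithStats(z);z=(l==1+s[1:,4].argmax()).astype(np.uint8);obs.append(cv2.GaussianBlur(z.astype(float),(0,0),.6))
print("wrist mask bbox",s[1+s[1:,4].argmax()])
def rend(c,v): return cv2.GaussianBlur(cv2.resize(cupmask(c,v[:3],cuprot(*v[3:])),(640,480),interpolation=cv2.INTER_AREA)/255.,(0,0),.6)
def cost(u,W=(1,1,1)): v=np.r_[u[:4],np.pi/6,u[4]];return sum(k*((rend(c,v)-o)**2).sum() for k,c,o in zip(W,cs,obs) if k)
v=np.load("cup.npy");u0=np.r_[v[:4],v[5]]
print("cost parts",[cost(u0,e) for e in np.eye(3)])
for W in[(1,1,1),(.5,.5,1),(0,0,1)]:
    u=u0.copy()
    for s in(1,-.5):
        r=minimize(cost,u,args=(W,),method="Nelder-Mead",options=dict(initial_simplex=np.vstack([u]+[u+s*np.eye(5)[i]*[4,4,4,.1,.1][i] for i in range(5)]),maxiter=300));u=r.x
    print(W,r.fun,u.round(3),[round(cost(u,e)) for e in np.eye(3)])
    if W[1]==1:np.save("cup2.npy",np.r_[u[:4],np.pi/6,u[4]])
# hook in wrist view
for n,P in dict(base=[580,7,5],knob=[580,7,215]).items():print(n,proj(w1,np.array(P)))
E
```

```text
wrist mask bbox [ 274  146   91  151 7937]
cost parts [np.float64(36.277339112123926), np.float64(92.33542517940938), np.float64(1510.283378360773)]
(1, 1, 1) 262.65560520376755 [660.945 209.711 190.285   3.618  -3.178] [75, 89, 99]
(0.5, 0.5, 1) 171.36933102887298 [661.682 210.445 188.411   3.592  -3.153] [127, 97, 59]
(0, 0, 1) 43.13791267677655 [662.289 211.276 186.583   3.571  -3.135] [208, 122, 43]
base [[533.94270778  64.12241481]]
knob [[552.51587653   3.39340577]]
```

```bash
python3 - <<'E'
from h import *
from bench import arm
v=np.array([661.6,210.4,188.6,3.585,np.pi/6,-np.pi]);np.save("cup3.npy",v)
M=cuprot(*v[3:]).as_matrix();cx,cy,cz=M.T;print(M.round(3))
Q=toolrot(-cy,-cx,-cz);c=pose(arm.read_state())
A=v[:3]+90*cz;plan(A,Q,cur=c);plan(v[:3]+46*cz,Q,4,cur=(A,Q))
E
```

```text
[[ 0.782 -0.429 -0.452]
 [ 0.372  0.903 -0.215]
 [ 0.5   -0.     0.866]]
n 2 row [0.0004, 0.0024, 0.0324] [-0.06, -0.43, -0.75]
n 4 row [-0.0, 0.0, 0.011] [0.0, 0.0, 0.0]
```

```bash
python3 -m pendant '[[0.0002,0.0012,0.0162,0,-0.2,-0.4,0.085],[0.0002,0.0012,0.0162,0,-0.2,-0.4,0.085],[0.0002,0.0012,0.0162,0,-0.2,-0.4,0.085],[0.0002,0.0012,0.0162,0,-0.2,-0.4,0.085],[0,0,0,0,0,0,0.085],[0,0,0,0,0,0,0.085]]'
python3 - <<'E'
from h import *
from bench import arm
import pickle
i=arm.get_image("wrist");pickle.dump(i,open("w2.pkl","wb"))
im=i["image"][:,:,::-1].copy();v=np.load("cup3.npy")
m=cv2.resize(cupmask(i,v[:3],cuprot(*v[3:])),(640,480))
cn,_=cv2.findContours((m>127).astype(np.uint8),cv2.RETR_LIST,cv2.CHAIN_APPROX_NONE);cv2.drawContours(im,cn,-1,(0,255,255),1)
cv2.imwrite("pics/w2.png",im);s=arm.read_state();cx,cy,cz=cuprot(*v[3:]).as_matrix().T
print(s["contact_force"],"TCP in cup frame",cuprot(*v[3:]).inv().apply(s["position"]-v[:3]))
E
```

```text
clock: 2.35
position: [620.8, 192.1, 267.4]
ee_rot: [0.817, -0.515, 0.14, -0.22]
contact_force: [-1.3, 0.6, 1.0]
gripper_width: 84.7
grasp_force: 0.0
[-0.54880426 -0.9225399   0.06839727] TCP in cup frame [ 0.97947369  0.85752198 91.03361983]
```

View pics/w2.png

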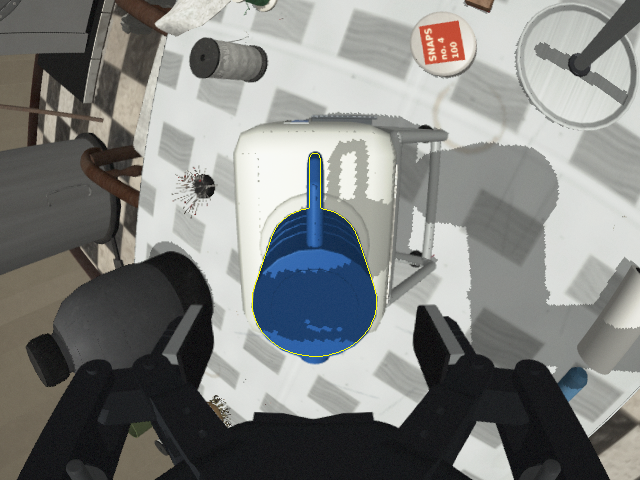

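The overlay matches the cup outline almost exactly, with the closed end at (315,298) and the handle at (315,155–240). I go down 45 mm and close.

```bash
python3 -m pendant '[[0,0,0.015,0,0,0,0.085],[0,0,0.015,0,0,0,0.085],[0,0,0.015,0,0,0,0.085],[0,0,0,0,0,0,0.085],[0,0,0,0,0,0,0.05],[0,0,0,0,0,0,0.04],[0,0,0,0,0,0,0.04],[0,0,0,0,0,0,0.04],[0,0,0,0,0,0,0.04],[0,0,0,0,0,0,0.04]]'
```

```text
clock: 3.4
position: [641.3, 200.6, 228.1]
ee_rot: [0.816, -0.515, 0.14, -0.219]
contact_force: [-2.2, -1.3, 2.4]
gripper_width: 54.1
grasp_force: 65.4
```

```bash
python3 -m pendant '[[0,0,-0.0004,0,0,7.6,0.04],[0,0,-0.0005,0,0,7.6,0.04],[0,0,-0.0005,0,0,7.6,0.04],[0,0,0,0,0,-7.6,0.04],[0,0,-0.0005,0,0,-7.6,0.04],[0,0,-0.0006,0,0,-7.6,0.04],[0,0,-0.0006,0,0,-7.6,0.04],[0,0,-0.0006,0,0,-7.6,0.04],[0,0,-0.0006,0,0,-7.6,0.04]]'
python3 - <<'E'
from h import *
from bench import arm
s=arm.read_state();v=np.load("cup3.npy");r=cuprot(*v[3:]).inv()
print("TCP in cup0",r.apply(s["position"]-v[:3]),"F along cup",r.apply(s["contact_force"]),r.apply(s["wrist_torque"]),s["gripper_width"],s["joints"][5])
E
```

```text
clock: 4.3
position: [639.4, 199.6, 230.4]
ee_rot: [0.903, -0.343, 0.18, -0.187]
contact_force: [1.1, 1.0, -4.5]
gripper_width: 53.9
grasp_force: 64.9
TCP in cup0 [-0.46819073 -0.21026289 48.5126894 ] F along cup [-1.00420323  0.45097898 -4.63905444] [-0.07706515  1.04488028 -0.77335577] 53.90386261967471 0.14679457800191253
```

The pull is about 4.6 N, as intended. I continue the twisting.

```bash
python3 -m pendant '[[0,0,0,0,0,7.6,0.04],[0,0,-0.0007,0,0,7.6,0.04],[0,0,-0.0007,0,0,7.6,0.04],[0,0,-0.0007,0,0,7.6,0.04],[0,0,-0.0007,0,0,7.6,0.04],[0,0,-0.0007,0,0,7.6,0.04],[0,0,0,0,0,-7.6,0.04],[0,0,-0.0007,0,0,-7.6,0.04],[0,0,-0.0007,0,0,-7.6,0.04],[0,0,-0.0007,0,0,-7.6,0.04],[0,0,-0.0007,0,0,-7.6,0.04],[0,0,-0.0007,0,0,-7.6,0.04]]'
python3 -m pendant '[[0,0,0,0,0,7.6,0.04],[0,0,-0.0007,0,0,7.6,0.04],[0,0,-0.0007,0,0,7.6,0.04],[0,0,-0.0007,0,0,7.6,0.04],[0,0,-0.0007,0,0,7.6,0.04],[0,0,-0.0007,0,0,7.6,0.04],[0,0,0,0,0,-7.6,0.04],[0,0,-0.0007,0,0,-7.6,0.04],[0,0,-0.0007,0,0,-7.6,0.04],[0,0,-0.0007,0,0,-7.6,0.04],[0,0,-0.0007,0,0,-7.6,0.04],[0,0,-0.0007,0,0,-7.6,0.04]]'
python3 - <<'E'
from h import *
from bench import arm
s=arm.read_state();v=np.load("cup3.npy");r=cuprot(*v[3:]).inv()
print("TCP in cup0",r.apply(s["position"]-v[:3]),"F along cup",r.apply(s["contact_force"]),r.apply(s["wrist_torque"]),s["gripper_width"],s["joints"][5])
i=arm.get_image("scene");cv2.imwrite("pics/s1.png",cv2.resize(i["image"][170:320,260:420,::-1],None,fx=4,fy=4))
E
```

```text
clock: 5.5
position: [636.4, 198.2, 236.4]
ee_rot: [0.903, -0.343, 0.18, -0.187]
contact_force: [2.5, 0.7, -4.2]
gripper_width: 54.2
grasp_force: 65.2
clock: 6.7
position: [633.1, 196.7, 242.8]
ee_rot: [0.903, -0.343, 0.18, -0.187]
contact_force: [0.0, -0.5, -1.4]
gripper_width: 54.0
grasp_force: 65.7
TCP in cup0 [-0.25085096 -0.19158129 62.77830411] F along cup [-0.84065878 -0.50693398 -1.07812058] [-0.32114439  0.96938719 -0.3576952 ] 54.022000892105666 0.15400578121735362
```

```bash
python3 -m pendant '[[0,0,0,0,0,7.6,0.04],[0,0,-0.0007,0,0,7.6,0.04],[0,0,-0.0007,0,0,7.6,0.04],[0,0,-0.0007,0,0,7.6,0.04],[0,0,-0.0007,0,0,7.6,0.04],[0,0,-0.0007,0,0,7.6,0.04],[0,0,0,0,0,-7.6,0.04],[0,0,-0.0007,0,0,-7.6,0.04],[0,0,-0.0007,0,0,-7.6,0.04],[0,0,-0.0007,0,0,-7.6,0.04]]'
python3 -m pendant '[[0,0,-0.002,0,0,0,0.04],[0,0,-0.003,0,0,0,0.04],[0,0,0,0,0,0,0.04]]'
python3 - <<'E'
from h import *
from bench import arm
s=arm.read_state();v=np.load("cup3.npy");r=cuprot(*v[3:]).inv()
print("TCP in cup0",r.apply(s["position"]-v[:3]),"F along cup",r.apply(s["contact_force"]),r.apply(s["wrist_torque"]),s["gripper_width"],s["joints"][5])
i=arm.get_image("scene");cv2.imwrite("pics/s1.png",cv2.resize(i["image"][150:320,240:430,::-1],None,fx=3.5,fy=3.5))
E
```

```text
clock: 7.75
position: [630.3, 195.6, 248.0]
ee_rot: [0.85, -0.459, 0.154, -0.209]
contact_force: [-0.0, 0.5, -1.9]
gripper_width: 54.5
grasp_force: 65.7
clock: 8.05
position: [628.2, 194.5, 253.1]
ee_rot: [0.848, -0.461, 0.154, -0.21]
contact_force: [0.5, 0.2, -0.5]
gripper_width: 54.3
grasp_force: 65.7
TCP in cup0 [2.40834229e-01 9.98302722e-03 7.43574541e+01] F along cup [ 0.25343212 -0.07136699 -0.70073786] [ 0.03886457  1.05034251 -0.00415689] 54.2679651226623 -0.11364789304807961
```

View pics/s1.png

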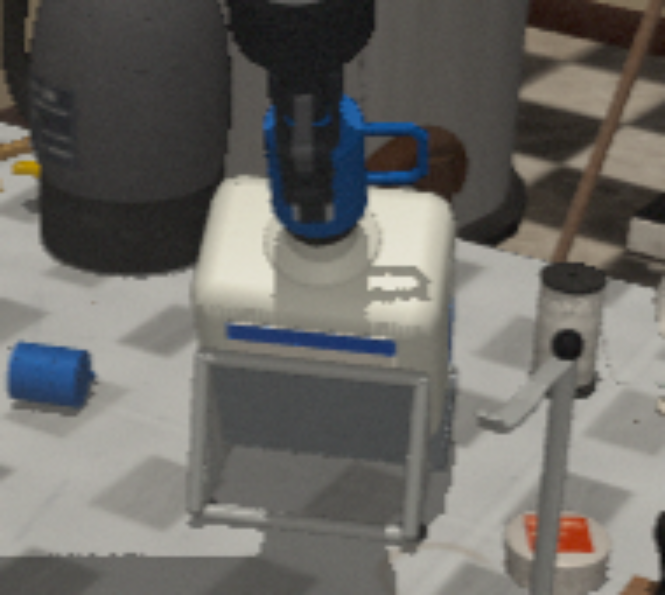

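The cup (crop ~(320,165)) has moved up with the gripper; the rubber ribs show dark under its rim at (325,235), and the canister sits down in its cradle. I pull straight off.

```bash
python3 -m pendant '[[0,0,-0.007,0,0,0,0.04],[0,0,-0.01,0,0,0,0.04],[0,0,-0.012,0,0,0,0.04],[0,0,-0.012,0,0,0,0.04],[0,0,-0.014,0,0,0,0.04],[0,0,-0.015,0,0,0,0.04],[0,0,-0.015,0,0,0,0.04],[0,0,-0.015,0,0,0,0.04],[0,0,0,0,0,0,0.04],[0,0,0,0,0,0,0.04]]'
python3 - <<'E'
from h import *
from bench import arm
import pickle
from scipy.optimize import minimize
d={n:arm.get_image(n) for n in("scene","side","wrist")}
s=arm.read_state();d["st"]=s;pickle.dump(d,open("d1.pkl","wb"))
v=np.load("cup3.npy");r=cuprot(*v[3:]).inv()
print("TCP in cup0",r.apply(s["position"]-v[:3]),s["contact_force"],s["gripper_width"],s["position"],s["joints"])
p,q=pose(s);X=q.as_matrix();M=np.array([-X[:,1],-X[:,0],-X[:,2]]).T
for n in("scene","side","wrist"):
    c=d[n];im=c["image"][:,:,::-1].copy();m=cv2.resize(cupmask(c,p-46*M[:,2],R.from_matrix(M)),(640,480))
    b=blue(c["image"]);ov=(b>0)&(m>127);ys,xs=np.where(m>127);print(n,"model area",len(ys),"blue in it",ov.sum(),"blue ring around",(b&cv2.dilate((m>127).astype(np.uint8),np.ones((9,9)))).sum()-ov.sum())
E
```

```text
clock: 9.1
position: [582.5, 173.0, 339.7]
ee_rot: [0.849, -0.46, 0.154, -0.21]
contact_force: [-0.3, -0.3, -0.6]
gripper_width: 54.4
grasp_force: 65.7
TCP in cup0 [-9.26265992e-01  5.79792129e-02  1.73121773e+02] [-0.3104845   1.11386769 -0.52029544] 54.08333081919324 [582.66050592 172.97189237 338.06472022] [ 0.58648914  0.09033992 -0.31572579  0.12016401 -0.64885754 -0.0860751 ]
scene model area 1535 blue in it 629 blue ring around 120.0
side model area 1243 blue in it 390 blue ring around 15.0
wrist model area 24954 blue in it 23894 blue ring around 636.0
```

The cup is clear of the neck and held firmly. I plan a pre-hang pose with the cup rolled 45° and the handle up on the -y side, 60 mm short of the hook tip and above it.

```bash
cat >> h.py <<'E'
def hang(H,yaw,roll):
    "TCP position and tool rotation putting handle centre at H; cup x along yaw, handle raised by roll (rad)"
    M=R.from_euler('ZX',[yaw,-roll]).as_matrix();cx,cy,cz=M.T
    return np.array(H)+41.5*cy+7*cz, toolrot(-cy,-cx,-cz)
E
python3 - <<'E'
from h import *
from bench import arm
P,Q=hang([430,6,290],0,np.pi/4);print(P,Q.as_matrix().round(2));plan(P,Q,cur=pose(arm.read_state()),n=12)
E
```

```text
[430.          40.29467889 265.60481605] [[ 0.   -1.    0.  ]
 [-0.71  0.   -0.71]
 [ 0.71  0.   -0.71]]
n 12 row [0.0052, 0.0173, 0.0043] [-3.45, 3.94, 1.57]
```

```bash
python3 -m pendant '[[0.0052,0.0173,0.0043,-3.45,3.94,1.57,0.04],[0.0052,0.0173,0.0043,-3.45,3.94,1.57,0.04],[0.0052,0.0173,0.0043,-3.45,3.94,1.57,0.04],[0.0052,0.0173,0.0043,-3.45,3.94,1.57,0.04],[0.0052,0.0173,0.0043,-3.45,3.94,1.57,0.04],[0.0052,0.0173,0.0043,-3.45,3.94,1.57,0.04]]'
python3 -c "
from bench import arm;print(arm.read_state()['joints'])"
python3 -m pendant '[[0.0052,0.0173,0.0043,-3.45,3.94,1.57,0.04],[0.0052,0.0173,0.0043,-3.45,3.94,1.57,0.04],[0.0052,0.0173,0.0043,-3.45,3.94,1.57,0.04],[0.0052,0.0173,0.0043,-3.45,3.94,1.57,0.04],[0.0052,0.0173,0.0043,-3.45,3.94,1.57,0.04],[0.0052,0.0173,0.0043,-3.45,3.94,1.57,0.04],[0,0,0,0,0,0,0.04],[0,0,0,0,0,0,0.04]]'
python3 - <<'E'
from h import *
from bench import arm
import pickle
d={n:arm.get_image(n) for n in("scene","side","wrist")}
s=arm.read_state();d["st"]=s;pickle.dump(d,open("d2.pkl","wb"))
print(s["position"],s["ee_rot"],hang([430,6,290],0,np.pi/4)[1].as_quat(),s["joints"],d["wrist"]["xyz"])
cv2.imwrite("pics/w3.png",d["wrist"]["image"][:,:,::-1])
E
```

```text
clock: 9.85
position: [521.3, 99.5, 282.1]
ee_rot: [0.783, -0.581, 0.221, 0.034]
contact_force: [0.8, -0.6, -1.7]
gripper_width: 54.1
grasp_force: 65.7
[ 0.68603593  0.12521085 -0.54242632  0.56829382 -0.94028069 -0.74170443]
clock: 10.65
position: [430.8, 41.3, 265.8]
ee_rot: [0.654, -0.653, 0.271, 0.269]
contact_force: [-0.4, 0.4, -0.2]
gripper_width: 54.2
grasp_force: 65.7
[430.61674514  40.88356934 266.52781459] [ 0.65386634 -0.65341416  0.27052649  0.26893154] [ 0.65328148 -0.65328148  0.27059805  0.27059805] [ 0.78170297  0.21725181 -0.60161138  0.53570436 -1.39022298 -1.05626595] [429.45252734  66.95870299 407.19035932]
```

View pics/w3.png

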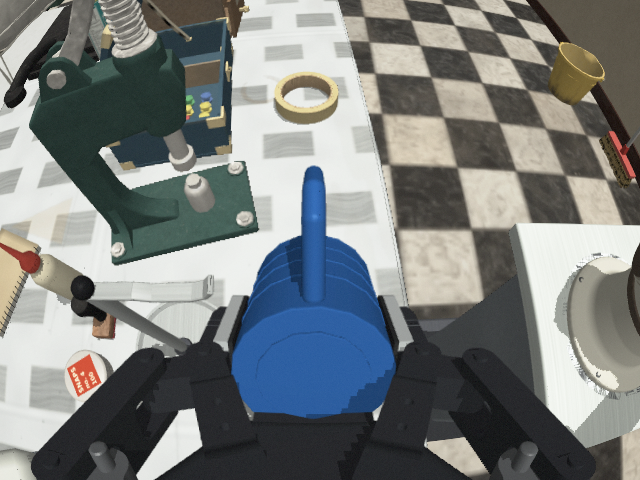

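The pose is reached and the cup is held square in the fingers: closed end (313,370), handle (314,170–300). The hook runs from the knob (83,288) to its free end at (210,286), pointing to +x. I least-squares fit the post position, yaw and knob height over all views.

```bash
python3 - <<'E'
from h import *
import pickle
from scipy.optimize import least_squares
d0=pickle.load(open("d0.pkl","rb"));w1=pickle.load(open("w1.pkl","rb"));d2=pickle.load(open("d2.pkl","rb"))
obs=[(d0["scene"],"knob",(402.2,248.2)),(d0["scene"],"tip",(378.5,270)),(d0["side"],"tip",(316,288)),(d0["scene"],"base",(391.6,345.6)),(d0["side"],"base",(352.8,354)),
 (w1,"knob",(562,10)),(w1,"base",(540,68)),(d2["wrist"],"knob",(83,288)),(d2["wrist"],"tip",(210,286))]
def pts(v):
    x,y,a,zk=v;u=np.array([np.cos(a),np.sin(a),0]);p=np.array([x,y,0])
    return dict(knob=p+[0,0,zk],base=p+[0,0,8],tip=p-87*u+[0,0,215])
def f(v,full=False):
    P=pts(v);e=[]
    for c,n,uv in obs:
        D=np.linalg.norm(P[n]-c["xyz"]);e.append((proj(c,P[n])[0]-uv)*D/c["fx"])
    return np.array(e) if full else np.concatenate(e)
r=least_squares(f,[580,7,0,214],loss="soft_l1",f_scale=2);v=r.x;print("post",v)
for (c,n,_),e in zip(obs,f(v,True)):print(n,e.round(1),"mm")
u=np.array([np.cos(v[2]),np.sin(v[2]),0]);print("rest",np.r_[v[:2],205]-60*u,"tip",pts(v)["tip"])
print("tri tip w3+scene",tri([d0["scene"],d0["side"]],[(378.5,270),(316,288)]))
# ray from w3
def fray(c,uu,vv):
    q=np.array([uu-c["cx"],vv-c["cy"]])/c["fx"];t=np.linalg.norm(q);return R.from_quat(c["rotation"]).apply([*(q/t*np.sin(t)),np.cos(t)])
for n,uv,z in(("tip",(210,286),215),("knob",(83,288),v[3])):
    c=d2["wrist"];k=fray(c,*uv);print(n,"w3 at z",c["xyz"]+k*(z-c["xyz"][2])/k[2])
np.save("hook.npy",v)
im=d2["wrist"]["image"];np.set_printoptions(linewidth=250)
print(cv2.cvtColor(im,cv2.COLOR_RGB2GRAY)[268:306:2,180:226:2])
E
```

```text
post [5.74488690e+02 6.32898328e+00 6.57040630e-02 2.14211947e+02]
knob [-1.3  1.4] mm
tip [ 0.9 -1. ] mm
tip [-5.4 -4.5] mm
base [-1.3  1.4] mm
base [-2.7 -2.4] mm
knob [-0.  -1.5] mm
base [-1.2 -2.7] mm
knob [-0.7 -1.2] mm
tip [-0.  -2.2] mm
rest [514.61815406   2.38957534 205.        ] tip [487.67641292   0.61684178 215.        ]
tri tip w3+scene [495.74210762   4.72839707 206.38921961]
tip w3 at z [487.43493201   2.88317668 215.        ]
knob w3 at z [573.30441679   7.48284653 214.21194748]
[[234 235 235 234 234 233 233 233 233 233 234 234 234 234 235 235 237 235 238 237 238 238 239]
 [235 235 234 233 233 234 234 234 233 233 232 233 234 234 236 234 236 236 237 238 237 237 239]
 [235 234 234 233 233 233 233 232 233 233 234 234 235 235 235 236 235 237 238 238 238 239 238]
 [234 235 234 233 233 232 232 232 232 231 233 234 235 235 221 217 229 238 237 238 239 239 239]
 [236 234 233 233 233 233 232 232 232 233 234 234 235 211 185 192 190 234 237 238 239 238 238]
 [235 234 234 235 233 232 232 231 232 231 231 231 213 140 196 122 189 221 228 228 228 226 230]
 [227 226 224 224 223 222 220 
[... 505 characters left out ...]
2 193 168 179 192 191 191 194 220]
 [216 217 217 215 218 215 197 195 199 196 200 176 140 144 196 195 172 194 194 196 197 200 221]
 [210 210 210 210 211 209 198 197 199 197 199 170 139 140 127 139 153 195 198 200 200 202 223]
 [208 207 209 209 208 207 198 196 199 196 198 173 141 120 107 132 189 195 195 194 194 196 220]
 [213 212 213 211 211 212 198 193 186 188 180 159 122 110 156 188 185 187 186 188 185 191 220]
 [179 178 182 181 181 182 162 143 128 115 152 186 192 194 190 189 189 186 188 188 188 194 220]
 [153 162 155 166 160 169 163 174 169 174 175 178 188 208 204 193 189 189 189 190 189 192 220]
 [216 212 204 209 209 212 209 211 206 197 177 171 170 169 194 214 206 184 184 185 184 194 219]]
```

The fit is consistent: the knob-to-tip distance is 86 mm against 87 expected. Hook yaw is about 0.055, tip ≈(487.5,1.8,215), rest ≈(514,3.3,205). I plan the stages.

```bash
python3 - <<'E'
from h import *
from bench import arm
c=pose(arm.read_state());y=lambda x:1.8+.055*(x-487.5)
H1=[455,y(455),213];P,Q=hang(H1,.055,np.pi/4);plan(P,Q,6,cur=c)
for x0,z0,x1,z1,n in((455,213,492,213,4),(492,213,510,203,3),(510,203,510,194,3)):
    plan(hang([x1,y(x1),z1],.055,np.pi/4)[0],Q,n,cur=(hang([x0,y(x0),z0],.055,np.pi/4)[0],Q))
E
```

```text
n 6 row [-0.0083, -0.0037, 0.01] [0.35, 0.02, -0.37]
n 4 row [0.0, -0.0093, 0.0] [0.0, 0.0, 0.0]
n 3 row [-0.0024, -0.006, 0.0024] [0.0, 0.0, 0.0]
n 3 row [-0.0021, 0.0, 0.0021] [0.0, 0.0, 0.0]
```

```bash
python3 -m pendant '[[-0.0083,-0.0037,0.01,0.35,0,-0.37,0.04],[-0.0083,-0.0037,0.01,0.35,0,-0.37,0.04],[-0.0083,-0.0037,0.01,0.35,0,-0.37,0.04],[-0.0083,-0.0037,0.01,0.35,0,-0.37,0.04],[-0.0083,-0.0037,0.01,0.35,0,-0.37,0.04],[-0.0083,-0.0037,0.01,0.35,0,-0.37,0.04],[0,0,0,0,0,0,0.04],[0,0,0,0,0,0,0.04]]'
python3 - <<'E'
from h import *
from bench import arm
import pickle
d={n:arm.get_image(n) for n in("scene","side","wrist")}
s=arm.read_state();d["st"]=s;pickle.dump(d,open("d3.pkl","wb"))
p,q=pose(s);X=q.as_matrix();M=np.array([-X[:,1],-X[:,0],-X[:,2]]).T;pc=p-46*M[:,2]
print("H",pc-41.5*M[:,1]+39*M[:,2],s["contact_force"])
y=lambda x:1.8+.055*(x-487.5)
hk=np.array([[487.5,y(487.5),215],[502,y(502),206],[514,y(514),205],[526,y(526),205],[574,y(574),215]])
o=[]
for n,b,S in(("scene",(330,200,100,90),4),("side",(270,220,100,90),4),("wrist",(60,150,390,240),2)):
    c=d[n];m=cv2.resize(cupmask(c,pc,R.from_matrix(M)),(640,480));cn,_=cv2.findContours((m>127).astype(np.uint8),cv2.RETR_LIST,cv2.CHAIN_APPROX_NONE)
    k=cv2.resize(c["image"][:,:,::-1],None,fx=S,fy=S,interpolation=cv2.INTER_CUBIC)
    for t in cn: cv2.drawContours(k,[t*S+S//2],-1,(0,255,255),1)
    for t in proj(c,hk): cv2.circle(k,tuple(int(x) for x in (t+.5)*S),3,(0,0,255),1)
    o.append(k[b[1]*S:(b[1]+b[3])*S,b[0]*S:(b[0]+b[2])*S])
o[2]=cv2.resize(o[2],(390,240));big=np.zeros((600,800,3),np.uint8)
big[:360,:400]=o[0];big[:360,400:]=o[1];big[360:,:390]=o[2]
cv2.imwrite("pics/pre.png",big)
E
```

```text
clock: 11.6
position: [452.8, 34.1, 189.1]
ee_rot: [0.671, -0.636, 0.277, 0.263]
contact_force: [0.8, 0.2, 0.0]
gripper_width: 54.1
grasp_force: 65.7
H [4.54681581e+02 1.02967798e-01 2.13665095e+02] [ 0.19305739 -0.5897275  -0.06395743]
```

View pics/pre.png

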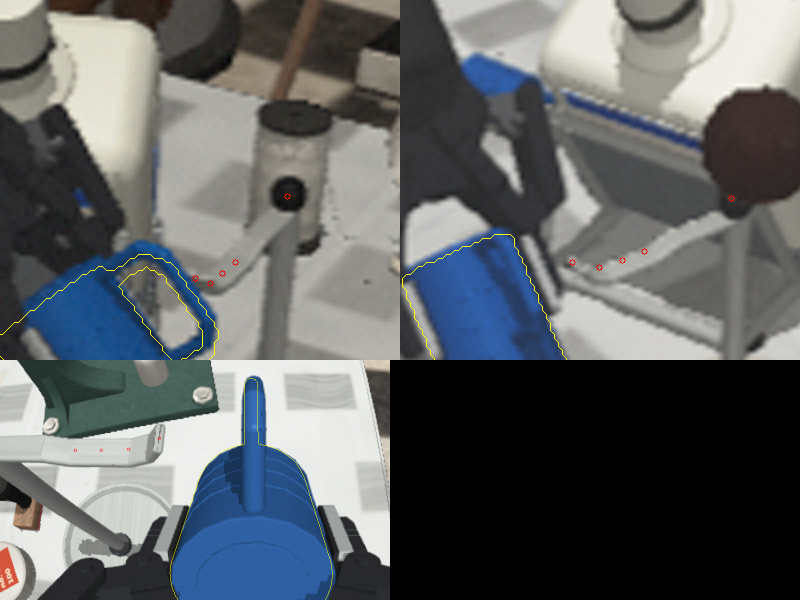

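The outlines match the cup. The hook dots lie along the middle of the strip in the scene and wrist views (wrist tip (158,438), scene tip (195,278)), and within about 1 px in the side view. The handle opening lines up with the hook, so I thread it in steps and watch the force.

```bash
python3 -m pendant '[[0,-0.0095,0,0,0,0,0.04],[0,-0.0095,0,0,0,0,0.04],[0,-0.0095,0,0,0,0,0.04],[0,-0.0085,0,0,0,0,0.04],[0,0,0,0,0,0,0.04]]'
python3 -m pendant '[[-0.0024,-0.006,0.0024,0,0,0,0.04],[-0.0024,-0.006,0.0024,0,0,0,0.04],[-0.0024,-0.006,0.0024,0,0,0,0.04],[0,0,0,0,0,0,0.04]]'
python3 -m pendant '[[-0.0021,0,0.0021,0,0,0,0.04],[-0.0014,0,0.0014,0,0,0,0.04],[0,0,0,0,0,0,0.04]]'
```

```text
clock: 12.25
position: [490.7, 36.2, 188.4]
ee_rot: [0.671, -0.636, 0.277, 0.263]
contact_force: [-0.3, 0.2, -1.0]
gripper_width: 54.1
grasp_force: 65.7
clock: 12.65
position: [507.9, 37.0, 177.8]
ee_rot: [0.671, -0.635, 0.277, 0.264]
contact_force: [0.8, -0.4, -0.7]
gripper_width: 54.2
grasp_force: 65.7
clock: 12.95
position: [507.1, 36.9, 173.2]
ee_rot: [0.671, -0.635, 0.277, 0.263]
contact_force: [-0.2, 0.8, -0.6]
gripper_width: 54.1
grasp_force: 65.7
```

```bash
python3 -m pendant '[[-0.0014,0,0.0014,0,0,0,0.04],[-0.0011,0,0.0011,0,0,0,0.04],[0,0,0,0,0,0,0.04]]'
python3 -m pendant '[[-0.0011,0,0.0011,0,0,0,0.04],[0,0,0,0,0,0,0.04]]'
```

```text
clock: 13.25
position: [507.3, 37.0, 169.8]
ee_rot: [0.671, -0.635, 0.277, 0.263]
contact_force: [0.9, -0.3, -0.2]
gripper_width: 54.4
grasp_force: 65.7
clock: 13.45
position: [507.4, 37.0, 168.3]
ee_rot: [0.671, -0.635, 0.277, 0.263]
contact_force: [-0.2, -0.1, -0.3]
gripper_width: 54.0
grasp_force: 65.7
```

```bash
python3 -m pendant '[[-0.0011,0,0.0011,0,0,0,0.04],[0,0,0,0,0,0,0.04]]'
python3 -m pendant '[[-0.0011,0,0.0011,0,0,0,0.04],[0,0,0,0,0,0,0.04]]'
python3 - <<'E'
from h import *
from bench import arm
import pickle
d={n:arm.get_image(n) for n in("scene","wrist")};s=arm.read_state();print(s["contact_force"])
o=np.zeros((480,800,3),np.uint8);o[:,:400]=cv2.resize(d["scene"]["image"][215:335,335:435,::-1],(400,480),interpolation=cv2.INTER_CUBIC)
o[:,400:]=cv2.resize(d["wrist"]["image"][150:390,140:340,::-1],(400,480));cv2.imwrite("pics/onhook.png",o)
E
```

```text
clock: 13.65
position: [507.3, 37.0, 166.6]
ee_rot: [0.671, -0.635, 0.277, 0.263]
contact_force: [-0.5, -0.9, -1.0]
gripper_width: 54.5
grasp_force: 65.7
clock: 13.85
position: [507.4, 37.0, 165.2]
ee_rot: [0.671, -0.635, 0.277, 0.263]
contact_force: [0.9, -0.2, 0.4]
gripper_width: 54.5
grasp_force: 65.7
[ 0.02806888 -0.29376304 -0.55199701]
```

```bash
python3 -m pendant '[[-0.0007,0,0.0007,0,0,0,0.04],[0,0,0,0,0,0,0.04]]'
python3 -m pendant '[[-0.0007,0,0.0007,0,0,0,0.04],[0,0,0,0,0,0,0.04]]'
python3 -m pendant '[[-0.0007,0,0.0007,0,0,0,0.04],[0,0,0,0,0,0,0.04]]'
```

```text
clock: 14.15
position: [507.4, 37.0, 164.5]
ee_rot: [0.671, -0.635, 0.278, 0.263]
contact_force: [0.5, -0.7, 0.9]
gripper_width: 54.0
grasp_force: 65.7
clock: 14.35
position: [507.5, 36.8, 163.8]
ee_rot: [0.671, -0.635, 0.278, 0.264]
contact_force: [0.2, -1.4, 2.7]
gripper_width: 53.9
grasp_force: 65.8
clock: 14.55
position: [507.5, 36.5, 163.2]
ee_rot: [0.671, -0.635, 0.278, 0.264]
contact_force: [0.8, -2.2, 5.0]
gripper_width: 54.5
grasp_force: 66.0
```

Contact came where expected, pushing up and toward -y, as for the outer bar resting on the strip. I ease off 1 mm and open moderately, because the post is near.

```bash
python3 -m pendant '[[0.0007,0,-0.0007,0,0,0,0.04],[0,0,0,0,0,0,0.055],[0,0,0,0,0,0,0.058],[0,0,0,0,0,0,0.062],[0,0,0,0,0,0,0.066],[0,0,0,0,0,0,0.069],[0,0,0,0,0,0,0.069],[0,0,0,0,0,0,0.069],[0,0,0,0,0,0,0.069],[0,0,0,0,0,0,0.069],[0,0,0,0,0,0,0.069],[0,0,0,0,0,0,0.069]]'
python3 - <<'E'
from h import *
from bench import arm
d={n:arm.get_image(n) for n in("scene","wrist")}
for n,b in(("scene",(330,220,120,150)),("wrist",(0,100,640,380))):
    c=d[n];h=cv2.cvtColor(c["image"],cv2.COLOR_RGB2HSV);m=((h[...,0]>98)&(h[...,0]<130)&(h[...,1]>125)).astype(np.uint8)[b[1]:b[1]+b[3],b[0]:b[0]+b[2]]
    k,l,s,ct=cv2.connectedComponentsWithStats(m);j=1+s[1:,4].argmax();print(n,s[j],ct[j]+b[:2],"offset",b)
# model of the hanging cup
M=R.from_euler('ZX',[.055,-np.pi/2]);H=np.array([511,3,191]);p=H-M.apply([0,-41.5,39])
for n in d:
    m=cupmask(d[n],p,M,S=1)
    ys,xs=np.where(m>0);print("model hung",n,xs.min(),ys.min(),xs.ptp() if hasattr(xs,'ptp') else np.ptp(xs),np.ptp(ys),xs.mean(),ys.mean())
E
```

```text
clock: 15.75
position: [507.4, 37.1, 163.3]
ee_rot: [0.671, -0.635, 0.277, 0.263]
contact_force: [0.0, -0.6, -0.5]
gripper_width: 69.1
grasp_force: 0.0
scene [  26   42   46   58 1404] [378.4985755  291.66239316] offset (330, 220, 120, 150)
wrist [  245    41   136   220 18633] [314.22304513 278.7735201 ] offset (0, 100, 640, 380)
model hung scene 360 263 51 58 385.4623598505072 295.58996262680193
model hung wrist 242 150 131 191 307.7484786046289 254.5820115961474
```

The cup hangs at about the modelled place. I retreat straight back along the tool axis.

```bash
python3 -m pendant '[[0,0,-0.008,0,0,0,0.069],[0,0,-0.01,0,0,0,0.069],[0,0,-0.012,0,0,0,0.069],[0,0,-0.015,0,0,0,0.069],[0,0,-0.015,0,0,0,0.069],[0,0,-0.015,0,0,0,0.069],[0,0,-0.015,0,0,0,0.069],[0,0,-0.015,0,0,0,0.069],[0,0,-0.02,0,0,0,0.069],[0,0,-0.02,0,0,0,0.069],[0,0,-0.02,0,0,0,0.069],[0,0,0,0,0,0,0.069]]'
python3 -m pendant '[[0,0,0,0,0,0,0.069],[0,0,0,0,0,0,0.069],[0,0,0,0,0,0,0.069],[0,0,0,0,0,0,0.069],[0,0,0,0,0,0,0.069],[0,0,0,0,0,0,0.069],[0,0,0,0,0,0,0.069],[0,0,0,0,0,0,0.069],[0,0,0,0,0,0,0.069],[0,0,0,0,0,0,0.069]]'
python3 - <<'E'
from h import *
from bench import arm
d={n:arm.get_image(n) for n in("scene","side")}
o=np.zeros((600,800,3),np.uint8);o[:,:400]=cv2.resize(d["scene"]["image"][180:375,290:420,::-1],(400,600),interpolation=cv2.INTER_CUBIC)
o[:,400:]=cv2.resize(d["side"]["image"][190:385,270:400,::-1],(400,600),interpolation=cv2.INTER_CUBIC);cv2.imwrite("pics/fin.png",o)
E
```

```text
clock: 17.05
position: [502.0, 156.2, 282.2]
ee_rot: [0.672, -0.635, 0.278, 0.26]
contact_force: [0.0, -1.1, -0.0]
gripper_width: 69.3
grasp_force: 0.0
clock: 18.05
position: [501.2, 153.5, 280.1]
ee_rot: [0.671, -0.635, 0.277, 0.263]
contact_force: [0.1, -0.2, -0.8]
gripper_width: 68.7
grasp_force: 0.0
```

View pics/fin.png

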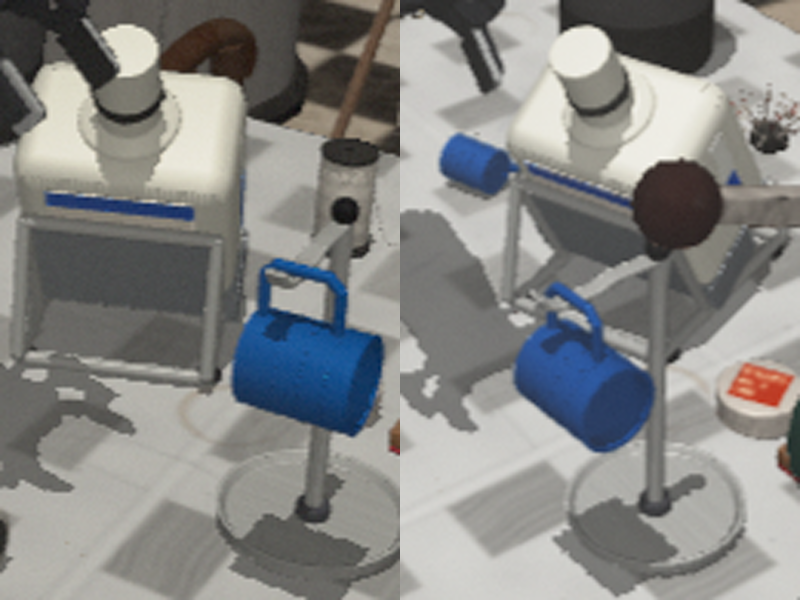

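The cup hangs on the hook by its handle (left crop (305,300), right crop (560,320)), below the strip. The neck is bare, the canister is down and the gripper is clear. I let it settle, check it is still, and hand in.

```bash
python3 -m pendant '[[0,0,0,0,0,0,0.069],[0,0,0,0,0,0,0.069],[0,0,0,0,0,0,0.069],[0,0,0,0,0,0,0.069],[0,0,0,0,0,0,0.069],[0,0,0,0,0,0,0.069],[0,0,0,0,0,0,0.069],[0,0,0,0,0,0,0.069],[0,0,0,0,0,0,0.069],[0,0,0,0,0,0,0.069]]' >/dev/null
python3 - <<'E'
from h import *
from bench import arm
g=[]
for k in range(8):
    m=blue(arm.get_image("scene")["image"])[255:330,360:420];ys,xs=np.where(m);g.append((xs.mean(),ys.mean()))
g=np.array(g);print(g.mean(0),np.ptp(g,axis=0))
if np.ptp(g,axis=0).max()<.6: print(arm.job_done())
E
```

```text
[27.67276126 41.55699211] [2.05745234 0.5547549 ]
```

It is still swinging a little, so I wait longer.

```bash
for i in 1 2 3 4 5; do python3 -m pendant '[[0,0,0,0,0,0,0.069],[0,0,0,0,0,0,0.069],[0,0,0,0,0,0,0.069],[0,0,0,0,0,0,0.069],[0,0,0,0,0,0,0.069],[0,0,0,0,0,0,0.069],[0,0,0,0,0,0,0.069],[0,0,0,0,0,0,0.069],[0,0,0,0,0,0,0.069],[0,0,0,0,0,0,0.069],[0,0,0,0,0,0,0.069],[0,0,0,0,0,0,0.069]]' >/dev/null; done
python3 - <<'E'
from h import *
from bench import arm
g=[]
for k in range(10):
    m=blue(arm.get_image("scene")["image"])[255:330,360:420];ys,xs=np.where(m);g.append((xs.mean(),ys.mean()))
g=np.array(g);print(g.mean(0),np.ptp(g,axis=0),arm.read_state()["clock"])
if np.ptp(g,axis=0).max()<1: print(arm.job_done())
E
```

```text
[27.67730736 41.53358124] [0.08258813 0.0493511 ] 26.05
the job is handed in; nothing more can be done
None
```

The blue cup was twisted off the neck with the canister still down in its cradle, now hangs still by its handle on the hook with the gripper clear, and the job was handed in at 26 s.

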